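# Find the full parts bin by feel and tip it open

### The job

Exactly one of the four tilt-out bins holds a full, heavy box of brass parts; the boxes in the other three look the same but are empty. Find by feel which bin is the heavy one and tip it out until it stays open on its stop, leaving the other three bins shut and the jar, the brass holder and the screwdriver undisturbed.

Things in the scene. Friction and masses are not known exactly. Their poses are not given: they have to be found in the camera images.
- rack: green steel rack, 122 deep (x) x 412 wide (y) x 150 high, fixed to the bench, with a closed flat roof (top at z = 150 mm, from x = -68 to +52 mm). Origin: centre of its underside, on the bench; +x points out of its open front, which faces away from the robot; +y along its length. It holds four tilt-out bins side by side, at y = +150 (a), +50 (b), -50 (c), -150 mm (d).
- bin_a: wooden tilt-out bin a, 92 wide, 94 deep. Origin on its bottom pivot axle, mid width (rack x = +60, z = 14 mm); axle along rack y. Shut: its z is vertical; its top tips to the rack's +x, stop at 1.05 rad. No latch: own weight shuts it; past about 0.7 to 0.9 rad it goes over centre, falls gently (damping 0.1 N m s/rad) to the stop and stays. Holds one closed tin box, hidden while shut.
- lip_a (a point): middle of the top edge of bin a's lip, roof side; z = 190 mm when shut, 176 from the axle. The lip is the flat front panel, 6 mm thick, 92 wide, carried up 40 mm above the roof, red band outside; the space behind it over the roof is free. Push to start tilting, at the lip: about 2.3 to 4 N if its box is full (0.75 to 1 kg), 0.4 to 1.2 N if empty (0.07 to 0.14 kg). Boxes look alike, 64 x 76 x 84 high.
- bin_b: wooden tilt-out bin b, 92 wide, 94 deep. Origin on its bottom pivot axle, mid width (rack x = +60, z = 14 mm); axle along rack y. Shut: its z is vertical; its top tips to the rack's +x, stop at 1.05 rad. No latch: own weight shuts it; past about 0.7 to 0.9 rad it goes over centre, falls gently (damping 0.1 N m s/rad) to the stop and stays. Holds one closed tin box, hidden while shut.
- lip_b (a point): middle of the top edge of bin b's lip, roof side; z = 190 mm when shut, 176 from the axle. The lip is the flat front panel, 6 mm thick, 92 wide, carried up 40 mm above the roof, red band outside; the space behind it over the roof is free. Push to start tilting, at the lip: about 2.3 to 4 N if its box is full (0.75 to 1 kg), 0.4 to 1.2 N if empty (0.07 to 0.14 kg). Boxes look alike, 64 x 76 x 84 high.
- bin_c: wooden tilt-out bin c, 92 wide, 94 deep. Origin on its bottom pivot axle, mid width (rack x = +60, z = 14 mm); axle along rack y. Shut: its z is vertical; its top tips to the rack's +x, stop at 1.05 rad. No latch: own weight shuts it; past about 0.7 to 0.9 rad it goes over centre, falls gently (damping 0.1 N m s/rad) to the stop and stays. Holds one closed tin box, hidden while shut.
- lip_c (a point): middle of the top edge of bin c's lip, roof side; z = 190 mm when shut, 176 from the axle. The lip is the flat front panel, 6 mm thick, 92 wide, carried up 40 mm above the roof, red band outside; the space behind it over the roof is free. Push to start tilting, at the lip: about 2.3 to 4 N if its box is full (0.75 to 1 kg), 0.4 to 1.2 N if empty (0.07 to 0.14 kg). Boxes look alike, 64 x 76 x 84 high.
- bin_d: wooden tilt-out bin d, 92 wide, 94 deep. Origin on its bottom pivot axle, mid width (rack x = +60, z = 14 mm); axle along rack y. Shut: its z is vertical; its top tips to the rack's +x, stop at 1.05 rad. No latch: own weight shuts it; past about 0.7 to 0.9 rad it goes over centre, falls gently (damping 0.1 N m s/rad) to the stop and stays. Holds one closed tin box, hidden while shut.
- lip_d (a point): middle of the top edge of bin d's lip, roof side; z = 190 mm when shut, 176 from the axle. The lip is the flat front panel, 6 mm thick, 92 wide, carried up 40 mm above the roof, red band outside; the space behind it over the roof is free. Push to start tilting, at the lip: about 2.3 to 4 N if its box is full (0.75 to 1 kg), 0.4 to 1.2 N if empty (0.07 to 0.14 kg). Boxes look alike, 64 x 76 x 84 high.
- jar: bystander: amber jar with black cap, 70 mm across, 85 high, upright; origin centre of its underside
- holder: bystander: waisted brass holder, 68 mm across, 64 high, upright; origin centre of its underside
- driver: bystander: screwdriver 150 mm long, lying on the paper beyond the rack; origin under its middle

How it is judged:
At the end, for the whole second after the job is handed in: The bin that carries the full box (its contents press on it with more than 4 N) is tilted beyond 0.95 rad, on its stop, and the three other bins are shut (each under 0.06 rad) (((angle between bin_a's own z axis and vertical above 0.95 rad and contact force between bin_a and anything else above 4 N and angle between each of bin_b, bin_c, bin_d's own z axis and vertical below 0.06 rad) or (angle between bin_b's own z axis and vertical above 0.95 rad and contact force between bin_b and anything else above 4 N and angle between each of bin_a, bin_c, bin_d's own z axis and vertical below 0.06 rad) or (angle between bin_c's own z axis and vertical above 0.95 rad and contact force between bin_c and anything else above 4 N and angle between each of bin_a, bin_b, bin_d's own z axis and vertical below 0.06 rad) or (angle between bin_d's own z axis and vertical above 0.95 rad and contact force between bin_d and anything else above 4 N and angle between each of bin_a, bin_b, bin_c's own z axis and vertical below 0.06 rad))); the robot touches nothing.
It fails at once if the jar is moved by more than 30 mm (distance of jar from where it was at the start of the episode above 0.03 m).
It fails at once if the brass holder is moved by more than 30 mm (distance of holder from where it was at the start of the episode above 0.03 m).
It fails at once if the screwdriver is moved by more than 30 mm (distance of driver from where it was at the start of the episode above 0.03 m).
It also fails if it takes over 59 s, if anything falls off the work surface, if the arm or the gripper's body presses on something with over 40 N, if the wrist force passes 120 N, or if a joint passes its speed limit or range.

### The arm

A 6-joint arm with a two-finger parallel gripper is mounted at the origin on the work surface. World frame = base frame: x ahead of the robot, y to its left, z up, the work surface at z = 0. Lengths are in m, angles in rad, forces in N, time in s.
With the tool pointing down it reaches from about 0.375 to 0.9 m from the base axis. Payload 3.1 kg.
Tool frame: the origin (TCP) lies at the very end of the fingers, on their centre line; the grasp point (between the pads) lies 19 mm behind it; z points along the fingers, y is the line along which they close (so a half turn about z gives the same grasp; the last joint's range is limited). The gripper opens to 85 mm and grips with 20 to 120 N. Pads are 22 mm wide; open, the fingers measure 114 mm over their backs; the gripper's body (76 mm by 85 mm) begins 54 mm behind the grasp point. The pads swing forward as they close: fully open they stand 13 mm farther back than shut.
Start: joints at [-1.427, 0.527, 1.433, -0, 1.181, -0.178], TCP at [0.198, -0.593, 0.231] pointing down, gripper open.
Joint ranges: [-3.08, 3.08], [-0.75, 2.2], [0.22, 2.44], [-1.43, 4.57], [0, 2.65], [-2.85, 2.85]. Speed limits (rad/s): [2.79, 2.79, 3.14, 3.14, 3.14, 3.14].

### API

Orientations are given as a unit quaternion [w, x, y, z].
In Python, from bench import env gives the robot as it stands.
- The arm moves only by the tool jog_arm, never from a script. Its argument "rows" is a list of rows, each a list of 7 numbers: the opening, from 0 (shut) to 1 (fully open), then the shift along the world's x, y, z each as a share of 20 cm, from -1 to 1, then the turn, a rotation vector about the world's x, y, z each as a share of 60 degrees, from -1 to 1. In form: [[fingers, x, y, z, ax, ay, az], ...]. A call has 1 to 5 rows; each row is the pose to reach, as a shift and turn from the pose commanded when the call began; what a row does not reach only later rows make up. A row lasts 1/8 s, in which the tool goes at most 62.5 mm and 10.7 degrees, less where a joint would pass 70% of its speed; a pose out of reach is approached as far as the arm can. A call with a number of a shift or a turn outside -1 to 1 is refused whole. A call with a gripper value outside its range is refused whole. The fingers move at their own pace and stop on an object; "newtons" is the grip in N (left out, the last holds). Time passes only in rows, so rows that repeat a pose let the fingers close. It gives the time, the measured TCP pose, the force, the opening and the grip force at its end, in the units of the state.
- env.get_obs(): the state, without advancing time (a new reading comes with each control period).
- env.snapshot(name): name is "scene" or "side" or "wrist"; returns a dict with "image" (384x512x3 uint8, red, green, blue), "fovy" (degrees; the focal length in pixels is half the picture's height over the tangent of half this angle, whatever the lens; pixels are square), "cx", "cy" (the principal point, pixels), "rvec" (rotation vector, rad) and "tvec" (3), from world to camera coordinates, as OpenCV has them; the wrist camera has in their place "tool_from_camera" (4x4, takes a point from camera to tool coordinates, whose origin is the TCP and whose axes are the flange's). Camera axes: x right, y down, z forward; pixel columns grow to the right and rows downward; lengths in m; the calibration is good to about 2 mm. A picture is of the moment at which its call begins: read the wrist's pose just before it. There is no depth.
- env.close_job(): hands the job in; it is judged then, once.
The state is a dict: "time_s": time; "q": joint angles; "dq": joint speeds; "joint_torque": joint torques, N m; "eef_pos": TCP position; "eef_rot": TCP orientation; "wrist_force": force on the tool from outside, world axes, zero at the start; "torque": the same for the moment, N m; "gripper_width": finger opening in m; "grip_force": force on a finger pad.
Only numpy, scipy, OpenCV 4.12 (cv2) and the standard library are available. Lean on these libraries where they do the work, as an engineer would, in place of code of your own. Each camera call takes 0.05 s, during which the arm holds its last target. There are 200 camera calls.

## Working session

There is one attempt and no reset: what is moved stays moved. The work goes in short steps, Python scripts to look and compute and a tool call to move; the robot and the scene stay as the last step left them, time stands still between calls to the robot, and variables do not carry over. Pictures are saved under pics/ and viewed, at most 10 in all, crops included, and the job is handed in when it is done.

Besides the shell and the picture viewer there is one more tool, called after "Request:" as a command line: name --pt "numbers of a row" for each row, then --argument value for the rest. jog_arm: Moves the arm, as the interface text tells. Its arguments: {"type":"object","properties":{"rows":{"type":"array","items":{"type":"array","items":{"type":"number"}}},"newtons":{"type":"number"}},"required":["rows"]}

```bash
mkdir -p pics; ls
python3 - <<'E'
from bench import env
import cv2,pickle
d={}
for n in ["scene","side"]:
    s=env.snapshot(n); d[n]=s
    cv2.imwrite(f"pics/{n}0.png",cv2.resize(s["image"][:,:,::-1],(800,600),interpolation=cv2.INTER_CUBIC))
    print(n,s["fovy"],s["cx"],s["cy"],s["rvec"],s["tvec"])
pickle.dump(d,open("s0.pkl","wb"))
print(env.get_obs())
E
```

```text
pics
scene 49.67194426153231 257.8280232438406 187.07477625333257 [ 1.87891445  1.50481524 -0.64447025] [-0.16221759 -0.27289752  1.76203765]
side 47.53776643664903 259.76073009129755 184.67687334118753 [ 0.15771653 -2.94032545  0.94323622] [0.59558232 0.11014683 1.15935931]
{'time_s': 0.1, 'q': array([-1.42650059e+00,  5.28359796e-01,  1.43375961e+00,  3.07564219e-05,
        1.18138395e+00, -1.78521983e-01]), 'dq': array([ 0.00163537, -0.00191903, -0.00393045,  0.00010357,  0.0001215 ,
       -0.00013984]), 'joint_torque': array([ 2.13318344e-04, -4.43303883e+01, -1.78587484e+01, -2.07066732e-04,
        3.89001027e-03, -1.07304680e-05]), 'eef_pos': array([ 0.19820628, -0.59207664,  0.23044433]), 'eef_rot': array([-9.54971086e-04,  9.87002337e-01,  1.60703062e-01,  3.05675138e-05]), 'wrist_force': array([-0.15749637,  0.71588023,  0.20991634]), 'torque': array([ 0.00834644, -0.04015352,  0.05080011]), 'grip_force': 0.0, 'gripper_width': 0.08516861583871599}
```

View pics/scene0.png

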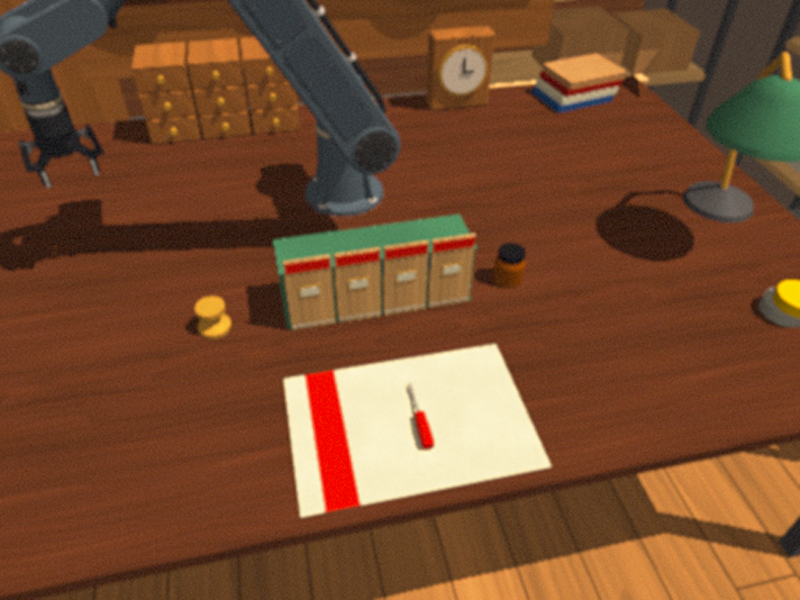

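View pics/side0.png

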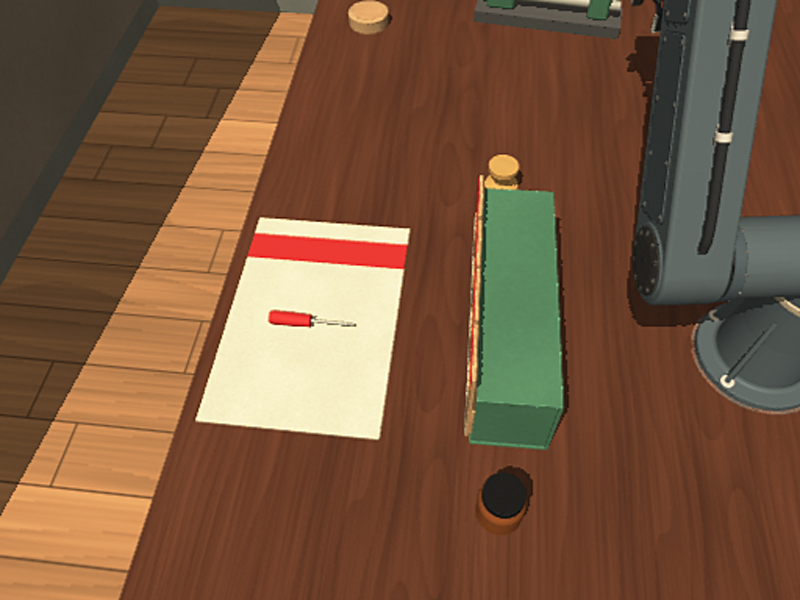

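The scene view shows the rack with its bins facing away from the robot. The roof's back corners are at about (275,240) and (465,217), and bin d is at the left. In the side view the roof corners are at about (486,191), (552,192), (562,406) and (472,402). The jar is at the +y end, the holder at the -y end and the driver on the paper.

```bash
cat > h.py <<'E'
import numpy as np,cv2,pickle
from scipy.optimize import least_squares
d=pickle.load(open('s0.pkl','rb'))
def K(s):
    f=192/np.tan(np.radians(s["fovy"]/2)); return np.array([[f,0,s["cx"]],[0,f,s["cy"]],[0,0,1]])
def proj(s,P): return cv2.projectPoints(np.float64(P).reshape(-1,3),s["rvec"],s["tvec"],K(s),None)[0].reshape(-1,2)
def ray(s,px,z):
    R=cv2.Rodrigues(s["rvec"])[0]; c=-R.T@s["tvec"]; v=R.T@np.linalg.inv(K(s))@[px[0]/1.5625,px[1]/1.5625,1]
    return c+v*(z-c[2])/v[2]
def W(p,P):
    c,s=np.cos(p[2]),np.sin(p[2]); P=np.float64(P)
    return np.c_[p[0]+c*P[:,0]-s*P[:,1],p[1]+s*P[:,0]+c*P[:,1],P[:,2]]
E
python3 - <<'E'
from h import *
A=[(-.068,-.206,.15),(-.068,.206,.15)]; a=np.array([(275,240),(465,217)])/1.5625
B=[(.052,-.206,.15),(-.068,-.206,.15),(-.068,.206,.15),(.052,.206,.15)]; b=np.array([(486,191),(552,192),(562,406),(472,402)])/1.5625
f=lambda p:np.r_[(proj(d["scene"],W(p,A))-a).ravel(),(proj(d["side"],W(p,B))-b).ravel()]
r=least_squares(f,[.5,0,0]); print(r.x,r.fun.round(1))
p=r.x
for n,y in zip("abcd",[.15,.05,-.05,-.15]): print(n,W(p,[(.066-.006-.0,y,.19)]).round(3))
# lips check: top edge corners projected in 800px scene coords
print((proj(d["scene"],W(p,[(.063,y+e,.19) for y in [.15,.05,-.05,-.15] for e in (-.046,.046)]))*1.5625).round())
print("jar",ray(d["side"],(505,495),.085),ray(d["scene"],(511,252),.085))
print("holder",ray(d["side"],(504,166),.064),ray(d["scene"],(210,303),.064))
E
```

```text
[0.42899811 0.00953941 0.00960856] [-0.3 -1.6 -2.3 -2.5 -1.7 -1.8  0.6  0.3 -1.6  2.3  0.4  0. ]
a [[0.488 0.16  0.19 ]]
b [[0.489 0.06  0.19 ]]
c [[ 0.489 -0.04   0.19 ]]
d [[ 0.49 -0.14  0.19]]
[[434. 240.]
 [477. 234.]
 [385. 247.]
 [430. 241.]
 [335. 254.]
 [381. 248.]
 [284. 261.]
 [331. 255.]]
jar [0.42447475 0.31977213 0.085     ] [0.43791595 0.31174197 0.085     ]
holder [ 0.44283484 -0.34346081  0.064     ] [ 0.44332515 -0.34624779  0.064     ]
```

The rack fit is good: the projected lips match the picture. I'll shut the gripper, square it up and go to the space behind bin d's lip.

Request:
jog_arm --pt "0 0.1 0.2 0.1 0 0 -0.1" --pt "0 0.3 0.6 0.15 0 0 -0.2" --pt "0 0.6 1 0.15 0 0 -0.31" --pt "0 0.6 1 0.15 0 0 -0.31" --pt "0 0.6 1 0.15 0 0 -0.31"

```text
time_s: 0.72
eef_pos: [0.3197, -0.3883, 0.2611]
eef_rot: [-0.001, 1.0, 0.002, -0.0]
wrist_force: [-0.8, -1.5, 0.1]
gripper_width: -0.0001
grip_force: 0.0
```

Request:
jog_arm --pt "0 0.3 0.5 0 0 0 0" --pt "0 0.6 1 0 0 0 0" --pt "0 0.6 1 0 0 0 0" --pt "0 0.6 1 0 0 0 0" --pt "0 0.6 1 0 0 0 0"

```text
time_s: 1.35
eef_pos: [0.4392, -0.1911, 0.2611]
eef_rot: [-0.0, 1.0, 0.001, -0.0]
wrist_force: [-0.2, -0.4, 0.2]
gripper_width: -0.0002
grip_force: 0.0
```

Request:
jog_arm --pt "0 0 0.25 0 0 0 0" --pt "0 0 0.25 -0.22 0 0 0" --pt "0 0 0.25 -0.44 0 0 0" --pt "0 0 0.25 -0.44 0 0 0" --pt "0 0 0.25 -0.44 0 0 0"

```text
time_s: 1.98
eef_pos: [0.439, -0.1443, 0.1742]
eef_rot: [0.001, 1.0, -0.002, 0.001]
wrist_force: [0.1, -1.4, -0.1]
gripper_width: -0.0
grip_force: 0.0
```

Request:
jog_arm --pt "0 0.05 0 0 0 0 0" --pt "0 0.1 0 0 0 0 0" --pt "0 0.1 0 0 0 0 0" --pt "0 0.1 0 0 0 0 0"

```text
time_s: 2.48
eef_pos: [0.4583, -0.1425, 0.1735]
eef_rot: [0.0, 1.0, -0.001, -0.0]
wrist_force: [0.7, -0.6, -0.5]
gripper_width: 0.0
grip_force: 0.0
```

Run:
```python
from bench import env
import cv2
a=env.snapshot("scene")["image"]; b=env.snapshot("side")["image"]
c=lambda i,x,y:cv2.resize(i[y:y+150,x:x+200,::-1],(400,300),interpolation=cv2.INTER_CUBIC)
cv2.imwrite("pics/t1.png",cv2.hconcat([c(a,150,110),c(b,240,90)]))
```

```text
(no output)
```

View pics/t1.png

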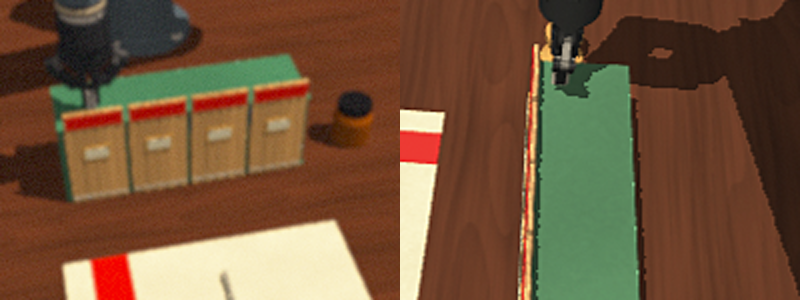

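The crop shows the shut fingers over the roof just behind bin d's lip, with a clear gap. I'll take a force bias here, then push 3 cm.

```bash
cat > f.py <<'E'
from bench import env
import numpy as np
F=[];T=[]
for i in range(10):
    env.snapshot("wrist"); o=env.get_obs(); F.append(o["wrist_force"])
F=np.array(F); print(o["time_s"],o["eef_pos"].round(4),"F",F.mean(0).round(2),"sem",(F.std(0)/10**.5).round(2))
E
python3 f.py
```

```text
3.075 [ 0.4583 -0.1427  0.1733] F [ 0.03 -0.17  0.03] sem [0.13 0.12 0.17]
```

Request:
jog_arm --pt "0 0.05 0 0 0 0 0" --pt "0 0.1 0 0 0 0 0" --pt "0 0.15 0 0 0 0 0" --pt "0 0.15 0 0 0 0 0" --pt "0 0.15 0 0 0 0 0"

```text
time_s: 3.7
eef_pos: [0.4882, -0.1426, 0.1732]
eef_rot: [-0.0, 1.0, -0.001, -0.0]
wrist_force: [-0.9, -0.3, -0.4]
gripper_width: 0.0001
grip_force: 0.3
```

```bash
python3 f.py
```

```text
4.2 [ 0.4881 -0.1427  0.1733] F [-0.3  -0.47 -0.32] sem [0.19 0.22 0.2 ]
```

Request:
jog_arm --pt "0 0.04 0 0 0 0 0" --pt "0 0.07 0 0 0 0 0" --pt "0 0.07 0 0 0 0 0" --pt "0 0.07 0 0 0 0 0"

```text
time_s: 4.7
eef_pos: [0.5025, -0.1427, 0.1734]
eef_rot: [0.0, 1.0, -0.001, 0.0]
wrist_force: [-1.1, -0.8, -0.2]
gripper_width: 0.0004
grip_force: 0.2
```

```bash
python3 f.py
python3 - <<'E'
from bench import env
import cv2
a=env.snapshot("scene")["image"]; b=env.snapshot("side")["image"]
c=lambda i,x,y:cv2.resize(i[y:y+150,x:x+200,::-1],(400,300),interpolation=cv2.INTER_CUBIC)
cv2.imwrite("pics/t2.png",cv2.hconcat([c(a,150,110),c(b,240,90)]))
E
```

```text
5.2 [ 0.5023 -0.1427  0.1733] F [-0.35 -0.47  0.46] sem [0.11 0.24 0.21]
```

View pics/t2.png

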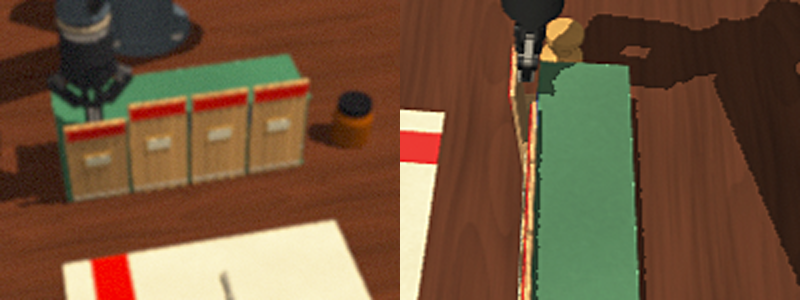

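Bin d has tilted clearly (its lip leans out in both crops) at only about 0.35 N, so it is empty. I'll back off and slide over the roof to bin c.

Request:
jog_arm --pt "0 -0.12 0 0 0 0 0" --pt "0 -0.24 0 0 0 0 0" --pt "0 -0.24 0.25 0 0 0 0" --pt "0 -0.24 0.5 0 0 0 0" --pt "0 -0.24 0.5 0 0 0 0"

```text
time_s: 5.92
eef_pos: [0.4532, -0.0398, 0.1733]
eef_rot: [-0.001, 1.0, 0.001, -0.001]
wrist_force: [0.4, -0.8, -0.1]
gripper_width: -0.0001
grip_force: 0.0
```

Request:
jog_arm --pt "0 0.08 0 0 0 0 0" --pt "0 0.14 0 0 0 0 0" --pt "0 0.19 0 0 0 0 0" --pt "0 0.19 0 0 0 0 0" --pt "0 0.19 0 0 0 0 0"

```text
time_s: 6.55
eef_pos: [0.4921, -0.0434, 0.1731]
eef_rot: [0.0, 1.0, -0.001, -0.0]
wrist_force: [-2.7, -0.5, -0.6]
gripper_width: -0.0002
grip_force: 1.2
```

```bash
python3 f.py
```

```text
7.05 [ 0.4922 -0.0427  0.1733] F [-2.81 -1.64 -0.68] sem [0.15 0.14 0.21]
```

Bin c resists with 2.8 N against 0.35 N for d, so c is the full one. I'll tip it along the arc about its axle.

Request:
jog_arm --pt "0 0.08 0 -0.035 0 0 0" --pt "0 0.19 0 -0.07 0 0 0" --pt "0 0.3 0 -0.115 0 0 0" --pt "0 0.4 0 -0.18 0 0 0" --pt "0 0.48 0 -0.25 0 0 0"

```text
time_s: 7.68
eef_pos: [0.591, -0.0422, 0.123]
eef_rot: [-0.0, 1.0, -0.001, 0.002]
wrist_force: [0.2, 0.6, -0.2]
gripper_width: -0.0
grip_force: 0.0
```

Request:
jog_arm --pt "0 0.05 0 -0.05 0 0 0" --pt "0 0.09 0 -0.09 0 0 0" --pt "0 0.1 0 -0.09 0 0 0" --pt "0 0.1 0 -0.09 0 0 0" --pt "0 0.1 0 -0.09 0 0 0"

```text
time_s: 8.3
eef_pos: [0.6082, -0.0427, 0.1059]
eef_rot: [0.0, 1.0, -0.001, 0.0]
wrist_force: [-0.5, -0.0, -0.0]
gripper_width: -0.0001
grip_force: 0.0
```

Run:
```python
from bench import env
import cv2
a=env.snapshot("scene")["image"]; b=env.snapshot("side")["image"]
c=lambda i,x,y:cv2.resize(i[y:y+150,x:x+200,::-1],(400,300),interpolation=cv2.INTER_CUBIC)
cv2.imwrite("pics/t3.png",cv2.hconcat([c(a,150,110),c(b,210,110)]))
```

```text
(no output)
```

View pics/t3.png

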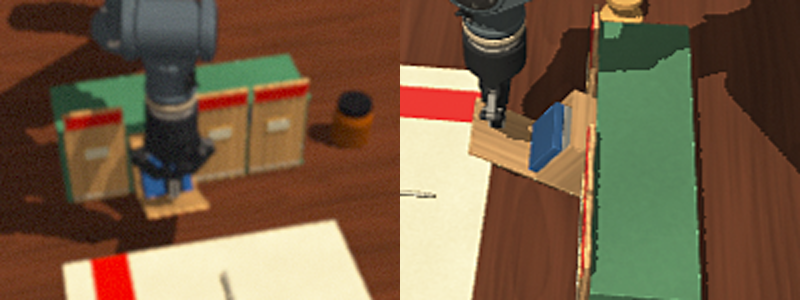

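Bin c is out on its stop with its blue box visible, and the fingers are standing free above its panel. I'll raise the arm straight up, clear of everything.

Request:
jog_arm --pt "0 -0.03 0 0.1 0 0 0" --pt "0 -0.03 0 0.35 0 0 0" --pt "0 -0.03 0 0.7 0 0 0" --pt "0 -0.03 0 0.9 0 0 0" --pt "0 -0.03 0 0.9 0 0 0"

```text
time_s: 9.02
eef_pos: [0.6046, -0.0433, 0.2921]
eef_rot: [0.002, 1.0, -0.001, 0.006]
wrist_force: [0.3, -0.6, -0.9]
gripper_width: 0.0004
grip_force: 0.0
```

Request:
jog_arm --pt "0 0 -0.25 0.1 0 0 0" --pt "0 0 -0.5 0.2 0 0 0" --pt "0 0 -0.8 0.2 0 0 0" --pt "0 0 -1 0.2 0 0 0" --pt "0 0 -1 0.2 0 0 0"

```text
time_s: 9.65
eef_pos: [0.601, -0.2457, 0.3243]
eef_rot: [-0.0, 1.0, -0.003, -0.001]
wrist_force: [0.8, 1.6, -0.8]
gripper_width: -0.0
grip_force: 0.0
```

Run:
```python
from bench import env
import cv2
a=env.snapshot("scene")["image"]; b=env.snapshot("side")["image"]
c=lambda i,x,y:cv2.resize(i[y:y+225,x:x+300,::-1],(400,300),interpolation=cv2.INTER_CUBIC)
cv2.imwrite("pics/t4.png",cv2.hconcat([c(a,100,90),c(b,120,80)]))
```

```text
(no output)
```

View pics/t4.png

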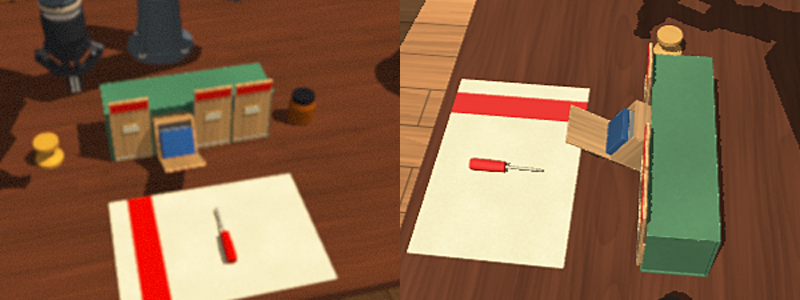

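Bin c stays open on its stop. Bins a, b and d are shut: d's lip edge is at crop (108,103)–(148,99), within about 1 px of its computed shut position. The jar, holder and driver have not moved, and the arm is clear.

```bash
python3 -c "
from bench import env
print(env.close_job())"
```

```text
the job is handed in; nothing more can be done
None
```

Bin c was the heavy one: it pushed back with about 2.8 N, against 0.35 N for d (a and b not pushed). It is tipped out and resting on its stop, with a, b and d shut, the bystanders not visibly moved and the arm clear. The job is handed in, but no verdict came back.

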